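# Bring the square jar under the token spout and hold it there

### The arm

A 6-joint arm with a two-finger parallel gripper is mounted at the origin on the work surface. World frame = base frame: x ahead of the robot, y to its left, z up, the work surface at z = 0. Lengths are in mm, angles in rad, forces in N, time in s.
With the tool pointing down it reaches from about 350 to 975 mm from the base axis. Payload 7.1 kg.
Tool frame: the origin (TCP) lies between the finger pads, 19 mm behind the fingertips; this is the grasp point; z points along the fingers, y is the line along which they close (so a half turn about z gives the same grasp; the last joint's range is limited). The gripper opens to 88 mm and grips with 3 to 60 N. Pads are 20 mm wide; open, the fingers measure 115 mm over their backs; the gripper's body (75 mm by 178 mm) begins 61 mm behind the grasp point.
Start: joints at [1.294, 0.423, 1.63, -0, 1.089, -0.019], TCP at [159.315, 604.337, 241.375] pointing down, gripper open.
Joint ranges: [-3, 3], [-0.9, 2.11], [0.09, 2.58], [-1.31, 4.45], [0.11, 2.69], [-2.54, 2.54]. Speed limits (rad/s): [2.39, 2.39, 3.01, 3.14, 3.14, 3.14].

### API

Orientations are given as a rotation vector (axis times angle).
In Python, from rig import r gives the robot as it stands. The module is installed in compiled form; this text tells all that it offers. Calls block until the motion is done:
- r.reach(position, orientation): joint-space move of the TCP to a pose.
- r.servo_line(position, attitude=None, feed=150): straight line of the TCP; attitude=None keeps the orientation; feed is the mean speed in mm/s.
- r.move_j(angles): joint-space move.
- r.command_gripper(opening, f_grip=None): finger opening in mm; f_grip is the grip in N (None keeps the last); returns when the fingers have stopped.
- r.pause(seconds).
- r.ik(position, orientation): joint angles nearest the present ones, or None.
- r.camera(name): name is "scene" or "top" or "wrist"; returns the picture (400x640x3 uint8, blue, green, red); there is no depth.
- r.camera_info(name): a dict with "fx", "fy", "cx", "cy" (pixels), "xyz" and "rotation" of the camera in the world; the wrist camera has in their place "tool_from_camera" (4x4, takes a point from camera to tool coordinates, whose origin is the TCP and whose axes are the flange's). Camera axes: x right, y up, looking along -z (the intrinsics and any distortion apply to the point x, -y, -z); pixel columns grow to the right and rows downward; lengths in mm; the calibration is good to about 2 mm. A picture is of the moment at which its call begins: read the wrist's pose just before it. camera_info takes no time and is no camera call.
A pose or a line that the arm cannot do raises r.Unreachable and nothing moves.
- r.hand_in(): hands the job in; it is judged then, once.
Readings, each from a call of its own:
- r.read_clock(): time.
- r.read_joint_positions(): joint angles.
- r.read_joint_vel(): joint speeds.
- r.read_effort(): joint torques, N m.
- r.read_tool_pos(): TCP position.
- r.read_eef_rot(): TCP orientation.
- r.read_force(): force on the tool from outside, world axes, zero at the start.
- r.read_wrist_torque(): the same for the moment, N m.
- r.read_gripper_width(): finger opening in mm.
- r.read_grasp_force(): force on a finger pad.
Only numpy, scipy, OpenCV 4.12 (cv2) and the standard library are available. Lean on these libraries where they do the work, as an engineer would, in place of code of your own. Each camera call takes 0.05 s, during which the arm holds its last target. There are 200 camera calls.

### The job

The locker tokens are about to be dropped into the square jar of the desk carousel. First slide the carousel's carriage along its rail until the hub stands squarely in line with the hopper's spout, then turn the carousel by its handle until the square jar's mouth is centred under the spout tip, and keep the handle gripped so that the carousel stays still: the program finishes while holding the handle. Leave the loose things on the desk where they are.

Things in the scene. Friction and masses are not known exactly. Their poses are not given: they have to be found in the camera images.
- rail_base: Fixed base with two aluminium rails, 560 mm long along its y axis, 170 mm wide, grey end blocks 22 mm high. Origin: middle of its underside, on the desk. Its x axis is level, square to the rails, and points to the hopper's side, away from the robot (turned by up to 0.2 rad).
- carriage: Grey flat carriage, 200 x 200 x 14 mm, sliding along its own y axis (along the rails) up to 140 mm either way from their middle, with 3 N friction. A steel tongue 16 mm wide sticks out 80 mm from the middle of its +x side and points at the spout's line when the hub is in line with the spout. Origin: underside, on the carousel's axis, 14 mm above the desk; axes as the rail base's.
- carousel: Wooden turntable, 280 mm across, 12 mm thick; turns either way without stops, 0.05 N m friction, stays where left. Five fixed open white jars, 58 mm high, every 72 degrees, centres 100 mm from the axis: one square (52 mm outside, 44 inside), four round (52 mm). A 16 mm post carries the handle. Origin: plate underside on the axis, 34 mm above the desk; x axis points to the square jar.
- square_jar_mouth (a point): Centre of the square jar's mouth, at rim height, 104 mm above the desk, 100 mm from the carousel's axis.
- handle_grip (a point): Where to grip the carousel's handle: on the carousel's axis, 185 mm above the desk. The handle is a level dark wooden bar on top of the post, 72 mm long on the line to the square jar (carousel x), 14 mm thick, 36 mm high (165 to 201 mm above the desk). Pushing it sideways slides the carriage along the rails; twisting it turns the carousel.
- spout_tip (a point): Lower end of the hopper's fixed steel spout, 18 mm wide, pointing down, 128 mm above the desk (24 mm above the jar rims). It stands exactly 100 mm from the line along which the carousel's axis travels, on the +x side of the rail base.
- hopper: Fixed white token hopper, 110 x 100 mm, 238 mm high, clear top, with a steel chute 26 mm wide, at most 183 mm above the desk, reaching towards the rails and ending in the spout. Stands at the far side of the rails, left or right of their middle. Origin: on the desk straight under the spout tip; the hopper's foot begins 110 mm beyond it along +x (parallel to the rail base's x).
- card_box: Fixed open wooden box of index cards, 130 x 100 mm, 90 mm high, at the far side of the rails, in the other place beside the hopper; not to be used. Origin: on the desk 110 mm in front (-x) of its near side.
- glue_stick: Loose upright white glue stick, 26 mm across, 85 mm high, between hopper and card box. Origin: underside. Not to be disturbed.
- mug: Loose white mug, 80 mm across, 90 mm high. Origin: underside. Not to be disturbed.
- stapler: Loose stapler, 130 x 34 mm, about 55 mm high. Origin: underside. Not to be disturbed.
- date_stamp: Loose wooden hand stamp, upright, 40 mm across, 90 mm high. Origin: underside. Not to be disturbed.
- books: Loose stack of two books, about 160 x 220 mm, 50 mm high. Origin: underside. Not to be disturbed.
- hole_punch: Loose hole punch, 100 x 110 mm, about 70 mm high. Origin: underside. Not to be disturbed.

How it is judged (in metres and radians):
On the way:
1. the carousel's hub stands in line with the spout, within 10 mm along the rails, at rest (y of spout_tip in the frame of carriage between -0.01 and 0.01 m and linear speed of carriage below 0.02 m/s), for 0.2 s.
At the end, for the whole second after the job is handed in: the square jar's mouth is centred under the spout tip within 12 mm level distance, carousel (below 0.03 rad/s) and carriage (below 5 mm/s) at rest, and the fingers still grip the handle: tool centre within 45 mm of the grip point, contact force above 2 N (horizontal distance between square_jar_mouth and spout_tip below 0.012 m and angular speed of carousel below 0.03 rad/s and linear speed of carriage below 0.005 m/s and distance between the grasp point and handle_grip below 0.045 m and contact force between the fingers and carousel above 2 N); the arm keeps its last pose, push and grip.
It fails at once if a loose bystander is moved more than 25 mm (distance of any of glue_stick, mug, stapler, date_stamp, books, hole_punch from where it was at the start of the episode above 0.025 m).
It also fails if it takes over 48 s, if anything falls off the work surface, if the arm or the gripper's body presses on something with over 40 N, if the wrist force passes 120 N, or if a joint passes its speed limit or range.

## Working session

There is one attempt and no reset: what is moved stays moved. The work goes in short steps, each a Python script; the robot and the scene stay as the last script left them, time stands still between calls to the robot, and variables do not carry over. Pictures are saved under pics/ and viewed, at most 10 in all, crops included, and the job is handed in when it is done.

```bash
mkdir -p pics; python3 - <<'E'
from rig import r
import cv2
for n in("top","scene"):
    cv2.imwrite(f"pics/{n}0.png",r.camera(n)); print(n,r.camera_info(n))
print(r.camera_info("wrist"))
print(r.read_clock(),r.read_eef_rot(),r.read_gripper_width())
E
```

```text
top {'fx': 466.9805290473517, 'fy': 466.9805290473517, 'cx': 318.2390095369646, 'cy': 197.5050259192516, 'xyz': array([ 398.75685529,  -29.15161376, 1618.15776222]), 'rotation': array([ 0.07070317, -0.05551918, -1.57293856])}
scene {'fx': 398.69625151132914, 'fy': 398.69625151132914, 'cx': 319.33600411343554, 'cy': 196.10902706249007, 'xyz': array([1155.28988662,  543.3294099 , 1033.04430138]), 'rotation': array([0.38651917, 0.87170735, 2.13237033])}
{'fx': 316.4786004777976, 'fy': 316.4786004777976, 'cx': 319.5668535784465, 'cy': 202.194767174051, 'tool_from_camera': array([[ 8.50234002e-05,  9.51779560e-01,  3.06782759e-01,
         8.51358188e+01],
       [ 9.99999966e-01, -5.76711036e-06, -2.59253094e-04,
         3.44229302e-01],
       [-2.44982546e-04,  3.06782771e-01, -9.51779529e-01,
        -1.42511228e+02],
       [ 0.00000000e+00,  0.00000000e+00,  0.00000000e+00,
         1.00000000e+00]])}
0.1 [-4.03706170e-01 -3.11533777e+00  2.07186312e-03] 87.60314312136873
```

View pics/top0.png

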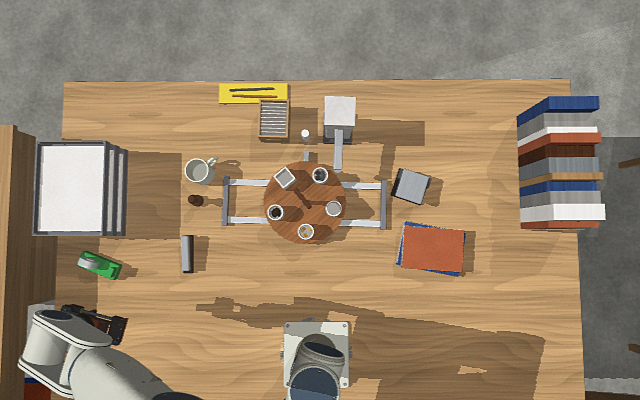

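View pics/scene0.png

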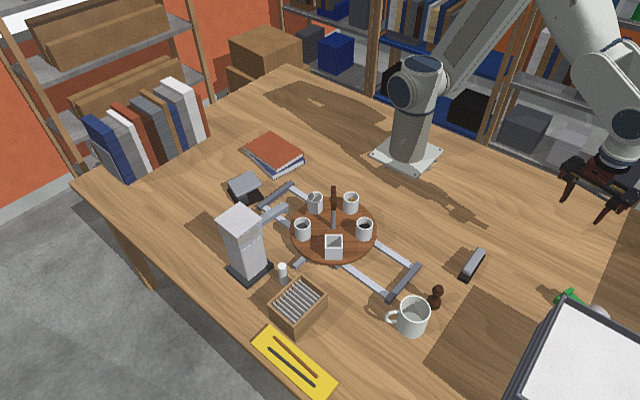

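The top view shows the turntable around (305,203), the square jar near (285,178), the hopper spout near (338,168), the tongue near (306,157), and the rail end blocks at x≈226 and 384. I'll zoom in.

```bash
python3 - <<'E'
import cv2
a=cv2.imread("pics/top0.png")[110:250,215:395]
cv2.imwrite("pics/topc.png",cv2.resize(a,None,fx=4,fy=4,interpolation=cv2.INTER_CUBIC))
E
```

```text
(no output)
```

View pics/topc.png

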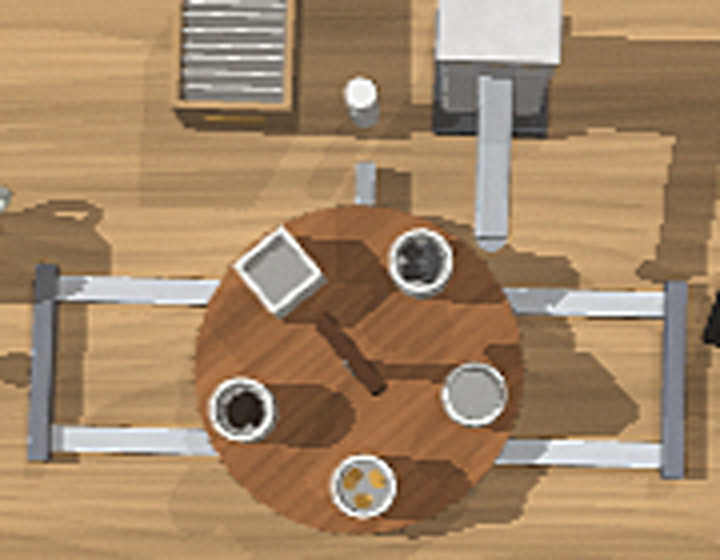

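The crop shows the rims: square jar (281,271), round jars (421,262), (475,394), (364,487) and (242,409). The handle bar top runs (325,318)–(380,388), the chute/spout end is at (491,242), and the end block centres are at (43,362) and (674,380). The tongue is at (366,163).

```bash
cat > h.py <<'E'
import numpy as np, cv2
from scipy.spatial.transform import Rotation as R
from rig import r
def ray(name,px,z):
    c=r.camera_info(name); M=R.from_rotvec(c["rotation"]).as_matrix()
    out=[]
    for u,v in np.atleast_2d(px).astype(float):
        d=M@np.array([(u-c["cx"])/c["fx"],-(v-c["cy"])/c["fy"],-1]); p=np.array(c["xyz"]); out.append((p+d*(z-p[2])/d[2])[:2])
    return np.array(out)
def proj(name,P):
    c=r.camera_info(name); M=R.from_rotvec(c["rotation"]).as_matrix()
    q=(np.atleast_2d(P)-c["xyz"])@M
    return np.c_[c["cx"]-c["fx"]*q[:,0]/q[:,2],c["cy"]+c["fy"]*q[:,1]/q[:,2]]
def rot(yaw): # tool down, tool y axis at angle yaw+90 (tool x at yaw)
    x=np.array([np.cos(yaw),np.sin(yaw),0]);z=np.array([0,0,-1.]);return R.from_matrix(np.c_[x,np.cross(z,x),z]).as_rotvec()
E
python3 - <<'E'
from h import *
f=lambda pts,z:ray("top",np.array(pts)/4+[215,110],z)
j=f([(281,271),(421,262),(475,394),(364,487),(242,409)],104)
c=j.mean(0);print("hub",c,np.linalg.norm(j-c,axis=1),np.arctan2(*(j-c).T[::-1]))
hd=f([(325,318),(380,388)],201);print("handle",hd,hd.mean(0),np.arctan2(*(hd[0]-hd[1])[::-1]),np.linalg.norm(hd[0]-hd[1]))
b=f([(43,362),(674,380)],22);d=b[0]-b[1];print("base",b,b.mean(0),np.linalg.norm(d),"yaw",np.arctan2(-d[0],d[1]))
# rails z~22
rl=f([(60,290),(665,304),(60,440),(665,455)],22);
for a,e in((rl[0],rl[1]),(rl[2],rl[3])):print("railyaw",np.arctan2(-(a-e)[0],(a-e)[1]))
print("tongue",f([(366,163)],21))
for z in(128,150,165):print("spout",z,f([(491,242)],z))
for a,z in(((37,265),22),((28,460),22),((665,283),22),((682,477),22)):print(f([a],z))
print(f([(440,62),(560,62)],238), f([(437,133),(548,135)],0))
E
```

```text
hub [509.19907772  31.20512723] [98.35068918 98.73842988 99.20839278 99.70466689 99.81154888] [ 0.67823208 -0.56231173 -1.82039785 -3.08147753  1.9407425 ]
handle [[537.59073297  51.40663826]
 [483.98796958   9.52384978]] [510.78935127  30.46524402] 0.6632682075637454 68.025173382548
base [[ 518.0581876   303.77036692]
 [ 500.78175123 -237.03498508]] [509.41996941  33.36769092] 541.0812360565276 yaw -0.031934896457689564
railyaw -0.02700769088874399
railyaw -0.027716477116743094
tongue [[689.79675796  26.30173894]]
spout 128 [[605.62720635 -77.87333555]]
spout 150 [[602.57306817 -77.15403058]]
spout 165 [[600.49070122 -76.66359538]]
[[601.93820035 310.06359453]]
[[434.08107989 315.50871913]]
[[ 584.25524338 -230.47583312]]
[[ 418.0114809 -242.6887762]]
[[ 726.6705464   -36.83715918]
 [ 726.21978844 -126.83089517]] [[ 719.96165657  -35.28768973]
 [ 717.73598994 -132.57850871]]
```

```bash
cat >> h.py <<'E'
YAW=-0.028; U=np.array([-np.sin(YAW),np.cos(YAW)]); N=np.array([np.cos(YAW),np.sin(YAW)])
HUB=np.array([509.8,30.9]); A0=0.672
SP=HUB-106*U+100*N
E
python3 - <<'E'
from h import *
q0=r.read_joint_positions()
for k in(0,np.pi,-np.pi):
    for h,a in((HUB,A0),(SP-100*N,YAW)):
        q=r.ik([*h,187],rot(a+k)); print(k,a,None if q is None else np.round(q,2))
E
```

```text
0 0.672 [ 0.04  0.33  1.92 -0.    0.89  0.94]
0 -0.028 [-0.17  0.33  1.92 -0.    0.89  1.43]
3.141592653589793 0.672 [ 0.04  0.33  1.92 -0.    0.89 -2.21]
3.141592653589793 -0.028 [-0.17  0.33  1.92  0.    0.89 -1.71]
-3.141592653589793 0.672 [ 0.04  0.33  1.92 -0.    0.89 -2.21]
-3.141592653589793 -0.028 [-0.17  0.33  1.92  0.    0.89 -1.71]
```

```bash
python3 - <<'E'
from h import *
r.reach([*HUB,290],rot(A0))
r.servo_line([*HUB,187],feed=120)
r.command_gripper(0,40)
print(r.read_clock(),r.read_tool_pos(),r.read_gripper_width(),r.read_grasp_force(),r.read_force(),r.read_wrist_torque())
p=R.from_rotvec(r.read_eef_rot()).as_matrix();print(np.arctan2(p[1,0],p[0,0]))
img=r.camera("wrist");cv2.imwrite("pics/w1.png",img)
E
```

```text
4.6417 [508.07844466  31.22138548 186.67683646] 14.751418913052326 39.9998813867569 [-5.00022343  2.23593064  4.01683511] [ 0.4131122   1.09713535 -0.01712104]
0.6718509665486774
```

View pics/w1.png

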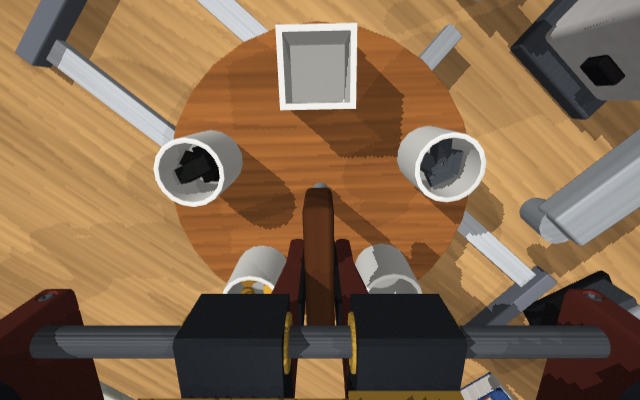

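The handle is gripped at 14.7 mm. The wrist view shows the square jar mouth centred at about (317,66), round rims at (188,171) and (450,167), and the spout's lower end at about (532,212). I'll cross-check the spout position from this view.

```bash
cat >> h.py <<'E'
def wray(px,z,pos=None,rv=None):
    c=r.camera_info("wrist");T=np.array(c["tool_from_camera"]);M=R.from_rotvec(r.read_eef_rot() if rv is None else rv).as_matrix()
    pos=np.array(r.read_tool_pos() if pos is None else pos); o=pos+M@T[:3,3]; out=[]
    for u,v in np.atleast_2d(px).astype(float):
        d=M@T[:3,:3]@np.array([(u-c["cx"])/c["fx"],-(v-c["cy"])/c["fy"],-1]);out.append((o+d*(z-o[2])/d[2])[:2])
    return np.array(out)
E
python3 - <<'E'
from h import *
j=wray([(317,66),(188,171),(450,167)],104);print("jars",j, "hub est from square", j[0]-100*np.array([np.cos(.672),np.sin(.672)]))
# circle radius 100 hub from jars 2,3 (symmetric +-72deg): midpoint at 100cos72=30.9 from hub
d=np.array([np.cos(.672),np.sin(.672)]);print("hub",(j[1]+j[2])/2-30.9*d, "ang",np.arctan2(*(j[1]-j[2])[::-1])-np.pi/2)
s=wray([(532,212)],128)[0];print("spout",s,SP, "along",(s-HUB)@U,"perp",(s-HUB)@N)
img=cv2.imread("pics/w1.png")[180:260,490:590];cv2.imwrite("pics/w1c.png",cv2.resize(img,None,fx=6,fy=6,interpolation=cv2.INTER_CUBIC))
E
```

```text
jars [[589.69586353  99.14656916]
 [476.41222328 128.78246401]
 [596.69008416 -17.52525205]] hub est from square [511.43805082  36.89133042]
hub [512.36948959  36.39173721] ang 0.6880650535361159
spout [607.08132209 -71.97429203] [606.79319036 -77.85808486] along -100.11044683395362 perp 100.1232941162374
```

View pics/w1c.png

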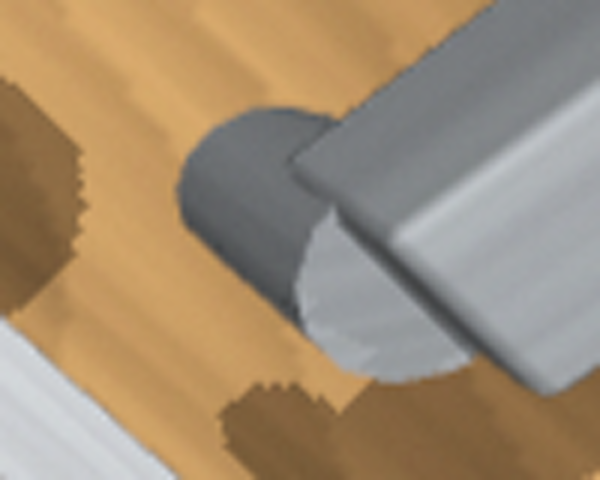

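Relative to the hub, the wrist view also gives −106 mm along the rails, which matches the top view. I'll slide now.

```bash
python3 - <<'E'
from h import *
p=np.array(r.read_tool_pos());t=p.copy();t[:2]-=106*U
r.servo_line(t,feed=50); r.pause(.5)
print(r.read_clock(),r.read_tool_pos(),t,r.read_gripper_width(),r.read_force(),r.read_wrist_torque())
print(r.read_eef_rot(),rot(A0))
cv2.imwrite("pics/w2.png",r.camera("wrist"))
E
```

```text
7.4583 [504.63340606 -74.84980098 186.63867578] [505.11460649 -74.73589439 186.68579566] 14.54948359156912 [-4.73050999  1.39849549  3.92062401] [ 0.37729724  1.00093601 -0.01391284]
[-2.96557772e+00 -1.03580555e+00  1.58855744e-03] [2.96591815 1.03582524 0.        ]
```

View pics/w2.png

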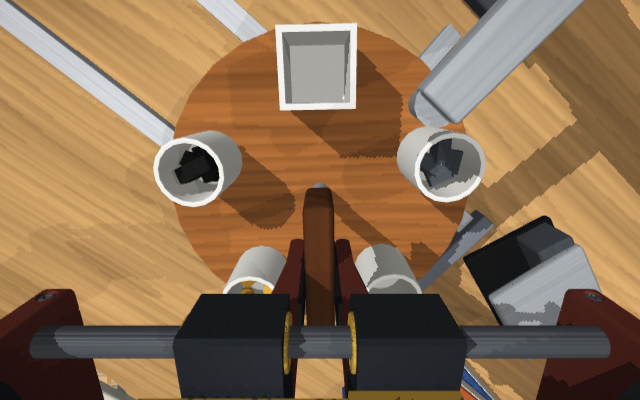

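The carriage is in line: the spout end at about (416,103) sits over the tongue. Now I'll twist about the vertical in small steps.

```bash
python3 - <<'E'
from h import *
p=np.array(r.read_tool_pos());p[:2]=(np.array([508.1,31.2])-106*U)
for a in np.linspace(A0,YAW,11)[1:]: r.reach(p,rot(a))
r.pause(.5)
m=R.from_rotvec(r.read_eef_rot()).as_matrix()
print(r.read_clock(),r.read_tool_pos(),np.arctan2(m[1,0],m[0,0]),r.read_gripper_width(),r.read_grasp_force(),r.read_force(),r.read_wrist_torque())
cv2.imwrite("pics/w3.png",r.camera("wrist"));t=r.camera("top")[110:250,215:395]
cv2.imwrite("pics/t3.png",cv2.resize(t,None,fx=4,fy=4,interpolation=cv2.INTER_CUBIC))
E
```

```text
10.5083 [503.52379869 -74.61614577 186.63056685] -0.028019074287948028 14.25151691026118 40.00267446041107 [-9.34790083  2.94689472  9.87748182] [ 0.53169216  1.75249175 -0.05990091]
```

View pics/w3.png

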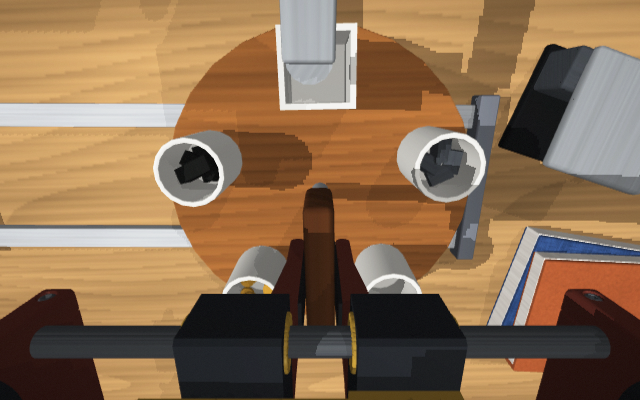

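View pics/t3.png

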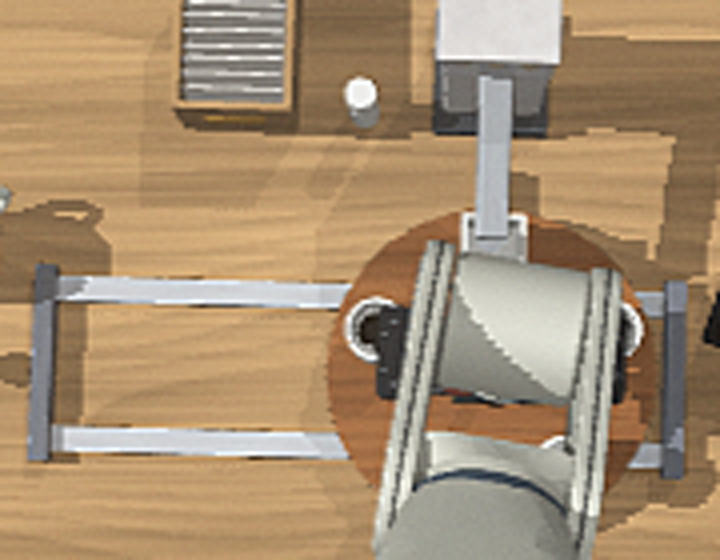

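The square jar is under the spout. In both views the spout axis (wrist (310,68), top (491,242)) lies about 4 mm to +y of the jar centre (wrist (316.5,66), top (495,~242)). I'll make a 4 mm correction, check it numerically and hand in.

```bash
python3 - <<'E'
from h import *
p=np.array(r.read_tool_pos());p[:2]+=4*U
r.servo_line(p,feed=10);r.pause(.7)
m=R.from_rotvec(r.read_eef_rot()).as_matrix()
print(r.read_clock(),r.read_tool_pos(),np.arctan2(m[1,0],m[0,0]),r.read_grasp_force(),r.read_force())
a=r.camera("wrist")[0:120,240:400];t=r.camera("top")[160:190,310:365]
a=cv2.resize(a,None,fx=4,fy=4);t=cv2.resize(t[:8*30//8],(160,120))
a[-120:,-160:]=t
cv2.imwrite("pics/w4.png",a)
E
```

```text
11.9 [503.5096365 -71.0599169 186.6592815] -0.027797983305040505 40.00424221158028 [-4.20679344 -3.56714399  3.91567596]
```

View pics/w4.png

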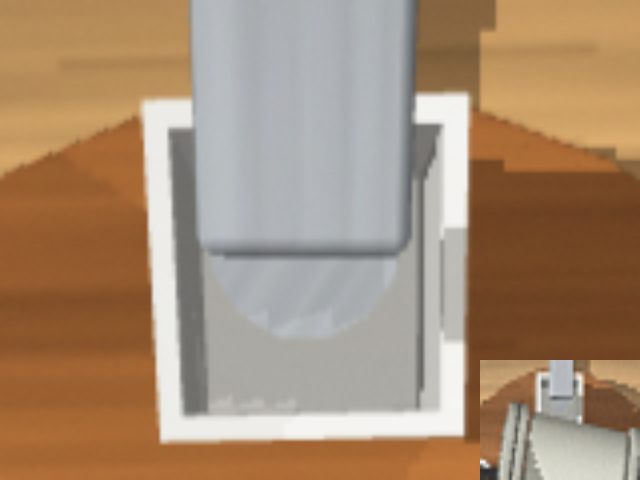

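The spout (crop x≈305) is now centred over the jar mouth (crop x≈310), within about 1–2 mm. I'm handing in.

```bash
python3 -c "
from rig import r
print(r.hand_in())"
```

```text
the job is handed in; nothing more can be done
None
```

I handed the job in at about 12 s with the hub in line with the spout, the square jar's mouth centred under the spout tip to about 1–2 mm sideways by the camera, and the handle still gripped at 40 N; the judge's verdict was not shown.

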